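Centre a weld coupon between sprung stops and lay the clamp bar

TASK

On the grey stage plate, without lifting it, slide the dark steel weld coupon away from the robot until it is flush against the aluminium fence and centred on the yellow line, and bring the two blue stops in so that both of their orange spring pads press on its ends and hold it there. Then lay the yellow clamp bar across the two stops, down in both saddles and about centred, and let go of it. Leave the other tools and parts on the bench alone.

Things in the scene. Friction and masses are not known exactly. Their poses are not given: they have to be found in the camera images.
- stage: Grey steel plate fixed to the bench, 170 mm along x, 400 along y, 20 thick. Origin: centre of its underside, on the bench; x points roughly away from the robot, y from the right stop to the left. Yellow line on top: y = 0. Aluminium fence on it, 150 mm along y, 12 thick, 14 high, its face at x = +30 mm looking to -x: a flush coupon has its centre at x = 0.
- stop_left: Blue block at the stage's +y end, sliding along the stage's y: 50 mm in x, 26 in y, 45 tall. Origin: centre of its underside, on the plate's top at stage x = 0; axes as the stage's. It starts 140 to 165 mm from the yellow line and slides inwards to 40 mm from it; about 6 N moves it (a tool resting against it after a move reads 3 to 4.5 N; more once the pad bears); it stays where left. Saddle and sprung pad: see the saddle points.
- stop_right: The same block, mirrored, at the stage's -y end. Both start independently of each other.
- saddle_left (a point): Centre of the left saddle's floor, which is the flat top of the left stop, 45 mm above the plate and 65 mm above the bench. Two cheeks, 9 mm thick and 10 mm high, 32 mm apart in x, flank it; it is open along y. Axes as the stage's.
- saddle_right (a point): The same on the right stop. On each stop's inner face, 9 mm above the plate: orange spring pad 22 wide, 13 high. Free, its face is 20 to 34 mm ahead of the block's inner face (set screw: differs each time and side, not reported). It yields up to 12 mm: about 0.5 N at first touch, 3.5 N fully in. A red band on its shaft disappears at about half travel.
- coupon: The coupon again, with its origin at the centre of its underside, axes as for coupon_mid.
- coupon_mid (a point): Centre (half-way up) of the dark steel weld coupon, a loose plate 60 mm along its x, 90 along its y, 16 thick, about 0.7 kg (4 to 10 N slides it), weld bead on top along its x at mid-length. Starts on the stage plate, short of the fence, up to 30 mm off the line, askew by up to 0.3 rad. Seated: x = 0, y = 0, z = 28 mm in the stage's frame, axes parallel to the stage's.
- bar_mid (a point): Centre (half-way up) of the yellow steel clamp bar, 200 mm along its x, 24 along y, 20 high, about 0.45 kg. Starts at the robot's left or right on a wooden rest: two 25 mm high blocks; under the bar's middle 100 mm there is only a 5 mm board. In the saddles its x runs along the stage's y (either way round), its centre 75 mm above the bench.
- hammer: Loose hammer beyond the stage: leave alone.
- brush: Loose wire brush beyond the left end of the stage: leave alone.
- wrench: Loose wrench beyond the stage: leave alone.
- water: Water bottle 200 mm tall, 64 mm across: leave alone.
- flux: Can 90 mm tall, 70 mm across: leave alone.
- scrap0: Steel offcut in a red tray (160 x 110 x 35 mm) on the side opposite the bar: leave alone.
- scrap1: The other offcut in that tray: leave alone.
Mind the look-alikes: they are no part of the job. Of the things like the coupon, leave any that is brown; of the rest the smaller one is meant.

How it is judged:
On the way:
1. the coupon is flush and centred with both pads pressing on it, before the bar is laid (x of coupon_mid in the frame of stage between -0.003 and 0.003 m and y of coupon_mid in the frame of stage between -0.004 and 0.004 m and z of coupon_mid in the frame of stage between 0.025 and 0.031 m and angle between the x axis of coupon_mid and the x axis of stage, either way round below 0.05 rad and contact force between coupon and stop_left above 0.4 N and contact force between coupon and stop_right above 0.4 N and distance between bar_mid and stage above 0.15 m), for 0.2 s.
At the end, for the whole second after the job is handed in: Coupon flat on the plate, within 3 mm of flush and 0.05 rad of square to the fence, within 4 mm of the line, each pad pressing on it (over 0.4 N); bar released in both saddles: centre within 6 mm across, 20 mm along, 3 mm in height, 0.06 rad in angle; coupon at rest (x of coupon_mid in the frame of stage between -0.003 and 0.003 m and y of coupon_mid in the frame of stage between -0.004 and 0.004 m and z of coupon_mid in the frame of stage between 0.025 and 0.031 m and angle between the x axis of coupon_mid and the x axis of stage, either way round below 0.05 rad and contact force between coupon and stop_left above 0.4 N and contact force between coupon and stop_right above 0.4 N and x of bar_mid in the frame of stage between -0.006 and 0.006 m and y of bar_mid in the frame of stage between -0.02 and 0.02 m and z of bar_mid in the frame of stage between 0.072 and 0.078 m and angle between the x axis of bar_mid and the y axis of stage, either way round below 0.06 rad and linear speed of coupon below 0.01 m/s and distance between the grasp point and bar_mid above 0.04 m); the robot touches nothing.
It fails at once if the coupon is lifted or tipped off the plate (height (world z) of coupon_mid above 0.036 m or angle between coupon_mid's own z axis and vertical above 0.15 rad).
It fails at once if a bystander is disturbed (distance of any of hammer, brush, wrench, water, flux, scrap0, scrap1 from where it was at the start of the episode above 0.03 m).
It also fails if it takes over 72 s, if anything falls off the work surface, if the arm or the gripper's body presses on something with over 40 N, if the wrist force passes 120 N, or if a joint passes its speed limit or range.

ROBOT

A 6-joint arm with a two-finger parallel gripper is mounted at the origin on the work surface. World frame = base frame: x ahead of the robot, y to its left, z up, the work surface at z = 0. Lengths are in m, angles in rad, forces in N, time in s.
With the tool pointing down it reaches from about 0.35 to 0.975 m from the base axis. Payload 4.9 kg.
Tool frame: the origin (TCP) lies at the very end of the fingers, on their centre line; the grasp point (between the pads) lies 19 mm behind it (manip.tcp_to_grasp is the distance from the TCP to the grasp point, in m); z points along the fingers, y is the direction in which the jaws open and shut (so a half turn about z gives the same grasp; the last joint's range is limited). The gripper opens to 85 mm and grips with 20 to 120 N. Pads are 22 mm wide; open, the fingers measure 114 mm over their backs; the gripper's body (76 mm by 85 mm) begins 54 mm behind the grasp point. The pads swing forward as they close: fully open they stand 13 mm farther back than shut.
Start: joints at [-1.261, 0.053, 1.613, -0, 1.476, -0.119], TCP at [0.26, -0.568, 0.231] pointing down, gripper open.
Joint ranges: [-3.01, 3.01], [-1.01, 2.22], [0.06, 2.58], [-1.02, 4.17], [0.09, 2.62], [-3.14, 3.14]. Speed limits (rad/s): [2.57, 2.57, 3.14, 3.14, 3.14, 3.14].

INTERFACE

Orientations are given as a unit quaternion [w, x, y, z].
In Python, from plant import sensors, cams, job, finder, manip gives the robot as it stands.
- The arm moves only by the shell command python3 -m pendant 'ROWS'. ROWS is JSON, a list of rows, each an object of numbers: "wx", "wy", "wz": the turn, a rotation vector about the tool's x, y, z in degrees; "dx", "dy", "dz": the shift along the tool's x, y, z in m; "hand": the gripper's target within -1 to 1 (fully open at 1, half-way at 0, shut at -1). A call has 1 to 20 rows; each row is the pose to reach, as a shift and turn from the pose commanded when the call began, along the tool's axes at that moment; what a row does not reach only later rows make up. A row lasts 1/12 s, in which the tool goes at most 41.7 mm and 7.16 degrees, less where a joint would pass 70% of its speed; a pose out of reach is approached as far as the arm can. A call with a gripper value outside its range is refused whole. The fingers move at their own pace and stop on an object; the grip force is fixed at half the most. Time passes only in rows, so rows that repeat a pose let the fingers close. It gives the time, the measured TCP pose, the force and the opening at its end, in the units of the state.
- sensors.state(): the state, without advancing time (a new reading comes with each control period).
- cams.grab_frame(name): name is "scene" or "top"; returns (picture, depth): 480x640x3 uint8, red, green, blue; 480x640 float32, m along the optical axis (not along the pixel's ray), 0 where there is no reading.
- cams.calibration(name): a dict with "fov_y" (degrees; the focal length in pixels is half the picture's height over the tangent of half this angle, whatever the lens; pixels are square), "cx", "cy" (the principal point, pixels), "pose" (4x4, takes a point from camera to world coordinates). Camera axes: x right, y down, z forward; pixel columns grow to the right and rows downward; lengths in m; the calibration is good to about 2 mm. A picture is of the moment at which its call begins. calibration takes no time and is no camera call.
- job.job_done(): hands the job in, once; it reports no verdict.
Trained networks look in the newest picture that a camera, given by its name, has taken for a name from the list of things; names that differ only in an ending like _2 or _b are one class to them, and where a whole thing is asked for, a point or a joint stands for the part that bears it (a point fixed in the world has none). Each returns a list of dicts, best first, with "score" (0 to 1); they miss things now and then, are a little off and sometimes report something else, mostly with a low value. They report only what shows in the picture. A call takes as long as a camera call. They do not tell look-alikes from the thing itself.
- finder.look_for(camera, thing): "position" ([x, y, z] in m, in world coordinates, good to about 4 mm: the middle of the surface that is visible of it).
The state is a dict: "time": time; "joint_pos": joint angles; "joint_vel": joint speeds; "joint_efforts": joint torques, N m; "tool_pos": TCP position; "tool_rot": TCP orientation; "contact_force": force on the tool from outside, world axes, zero at the start; "ft_torque": the same for the moment, N m; "gripper_width": opening from 0.0 (shut) to 1.0 (fully open).
Only numpy, scipy, OpenCV 4.12 (cv2) and the standard library are available. Lean on these libraries where they do the work, as an engineer would, in place of code of your own. Each camera call takes 0.05 s, during which the arm holds its last target. There are 200 camera calls.

## Working session

There is one attempt and no reset: what is moved stays moved. The work goes in short steps, Python scripts to look and compute and a shell command to move; the robot and the scene stay as the last step left them, time stands still between calls to the robot, and variables do not carry over. Pictures are saved under pics/ and viewed, about 8 in all and at most 12, crops included, and the job is handed in when it is done.

```bash
ls; mkdir -p pics
cat > h.py <<'E'
import numpy as np, cv2
from plant import sensors, cams, job, finder, manip
def snap(cam,name):
    p,d=cams.grab_frame(cam); cv2.imwrite(f'pics/{name}.png',p[:,:,::-1]); np.save(f'pics/{name}.npy',d); return p,d
def K(cam):
    c=cams.calibration(cam); return 240/np.tan(np.radians(c['fov_y']/2)),c['cx'],c['cy'],np.array(c['pose'])
def world(cam,d):
    f,cx,cy,T=K(cam); v,u=np.mgrid[:480,:640]
    P=np.stack([(u-cx)/f*d,(v-cy)/f*d,d],-1); return P@T[:3,:3].T+T[:3,3]
E
python3 - <<'E'
from h import *
for c in('scene','top'):
    snap(c,c+'0'); print(c,K(c))
a=cv2.imread('pics/scene0.png');b=cv2.imread('pics/top0.png')
s=sensors.state();print(s['tool_pos'],s['tool_rot'],s['time'],s['gripper_width'],manip.tcp_to_grasp)
for t in ['stage','stop_left','stop_right','coupon','bar_mid','saddle_left','saddle_right']:
    for r in finder.look_for('top',t)[:3]: print(t,np.round(r['position'],3),round(r['score'],2))
E
```

```text
pics
scene (np.float64(556.9054475408582), 327.86831421469464, 232.14762853622403, array([[-0.49122287,  0.51381851, -0.70334247,  1.4256338 ],
       [ 0.87098187,  0.28092538, -0.40307755,  0.49199384],
       [-0.00952196, -0.81059945, -0.58552358,  0.78463172],
       [ 0.        ,  0.        ,  0.        ,  1.        ]]))
top (np.float64(572.3022116262404), 306.71526531459875, 234.48565695822592, array([[-0.02135735, -0.99006294,  0.13899367,  0.38728898],
       [-0.9996844 ,  0.02298744,  0.01013287, -0.00428253],
       [-0.01322729, -0.13873339, -0.99024143,  1.32866642],
       [ 0.        ,  0.        ,  0.        ,  1.        ]]))
[ 0.25968389 -0.56784608  0.23013943] [-9.70441193e-04  9.77104310e-01  2.12758593e-01 -8.49906982e-05] 0.1 0.9973476030897362 0.0187
stage [ 0.551 -0.004  0.02 ] 0.74
stop_left [0.547 0.13  0.068] 0.55
stop_right [ 0.543 -0.163  0.065] 0.65
coupon [ 0.337 -0.13   0.022] 0.76
coupon [ 0.524 -0.053  0.033] 0.68
coupon [0.626 0.437 0.127] 0.63
bar_mid [ 0.428 -0.358  0.044] 0.81
saddle_left [0.544 0.126 0.065] 0.92
saddle_right [ 0.547 -0.158  0.066] 0.76
```

View pics/top0.png

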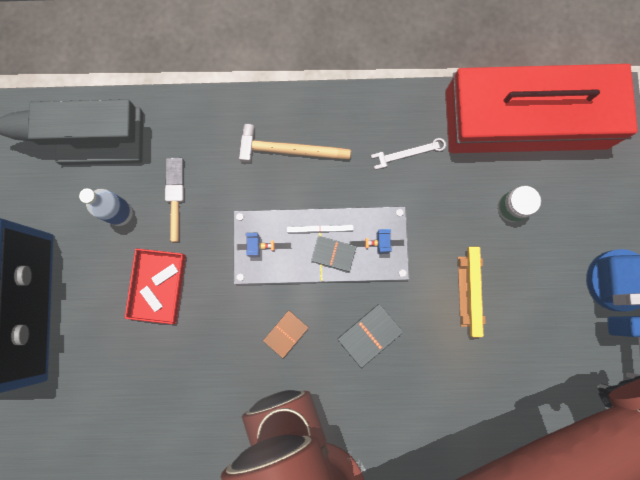

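View pics/scene0.png

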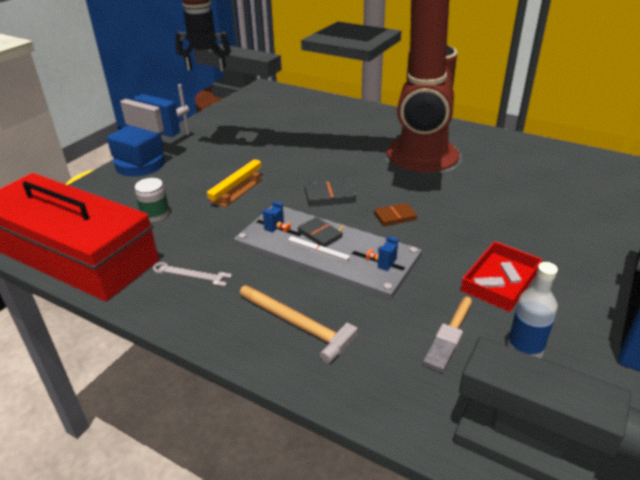

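Top view, what could be taken for the coupon: brown plate at (286,334), which is excluded; large dark plate at (370,335), which is the bigger look-alike; small dark plate on the stage at (334,253), which is my choice. The bar is at (475,292), the robot's right. The stops are at (253,245) left and (384,241) right.

```bash
cat >> h.py <<'E'
def onplane(cam,uv,z):
    f,cx,cy,T=K(cam); uv=np.atleast_2d(uv).astype(float)
    r=np.stack([(uv[:,0]-cx)/f,(uv[:,1]-cy)/f,np.ones(len(uv))],1)@T[:3,:3].T
    return T[:3,3]+r*((z-T[2,3])/r[:,2])[:,None]
def rect(mask,z,cam='top'):
    n,l,st,_=cv2.connectedComponentsWithStats(mask.astype(np.uint8)); i=1+np.argmax(st[1:,4])
    c=max(cv2.findContours((l==i).astype(np.uint8),0,1)[0],key=cv2.contourArea)[:,0]
    P=onplane(cam,c,z)[:,:2]*1000
    (x,y),(w,h),a=cv2.minAreaRect(P.astype(np.float32)); return (x,y),(w,h),a,st[i,4]
E
python3 - <<'E'
from h import *
p=cv2.imread('pics/top0.png')[:,:,::-1]; d=np.load('pics/top0.npy')
W=world('top',d)
roi=np.zeros(d.shape,bool); roi[200:292,225:415]=1
hsv=cv2.cvtColor(np.ascontiguousarray(p),cv2.COLOR_RGB2HSV); H,S,V=[hsv[...,i].astype(int) for i in range(3)]
print('plate V,bench V,coupon',V[270,260],V[300,260],p[258,322],W[270,260],W[300,260])
pl=roi&(V>85)&(S<60); print('plate',rect(pl|(roi&(W[...,2]>.012)),.02))
r2=np.zeros_like(roi);r2[232:274,308:360]=1
print('coupon',rect(r2&(V<85)&(S<60),.036)); print('coup z',W[258,322])
b=roi&(H>100)&(H<125)&(S>120)
for s,nm in((slice(240,275),'L'),(slice(370,400),'R')):
    m=np.zeros_like(roi); m[:,s]=1; print(nm,rect(b&m,.075), np.nanmax(W[b&m][:,2]))
y=(H>20)&(H<35)&(S>130)&(V>100); m=np.zeros_like(roi); m[240:345,440:500]=1; print('bar',rect(y&m,.045))
yl=roi&y; print('line pts',onplane('top',np.argwhere(yl)[:,::-1],.02)[:,:2].round(3).tolist()[::6])
cv2.imwrite('pics/c0.png',cv2.resize(cv2.imread('pics/top0.png')[200:295,228:415],None,fx=4.2,fy=4.2,interpolation=cv2.INTER_CUBIC))
E
```

```text
plate V,bench V,coupon 207 134 [147 151 151] [0.49153259 0.11818382 0.01702327] [ 0.42354072  0.12057077 -0.00108805]
plate ((545.6464233398438, -19.35260009765625), (439.93292236328125, 211.473388671875), 88.62297821044922, np.int32(17480))Traceback (most recent call last):
  File "<stdin>", line 9, in <module>
  File "h.py", line 15, in rect
    n,l,st,_=cv2.connectedComponentsWithStats(mask.astype(np.uint8)); i=1+np.argmax(st[1:,4])
                                                                          ~~~~~~~~~^^^^^^^^^^
    return _wrapfunc(a, 'argmax', axis=axis, out=out, **kwds)
    return bound(*args, **kwds)
ValueError: attempt to get argmax of an empty sequence
```

```bash
cat > m.py <<'E'
from h import *
import sys
def measure(name, verbose=True):
    p=cv2.imread(f'pics/{name}.png'); d=np.load(f'pics/{name}.npy'); W=world('top',d)
    hsv=cv2.cvtColor(p,cv2.COLOR_BGR2HSV); H,S,V=[hsv[...,i].astype(int) for i in range(3)]
    R={}
    def box(a,b,c,e): m=np.zeros(d.shape,bool); m[a:b,c:e]=1; return m
    roi=box(200,292,225,415)
    def tr(k,f):
        try: R[k]=f()
        except Exception as e: R[k]=str(e)[:40]
    tr('plate',lambda:rect(roi&(V>172)&(S<60),.02))
    tr('coupon',lambda:rect(cv2.morphologyEx((box(222,274,295,362)&(V<165)&(S<60)).astype(np.uint8),cv2.MORPH_CLOSE,np.ones((7,7))),.036))
    b=roi&(H>100)&(H<125)&(S>110)
    tr('L',lambda:rect(b&box(0,480,225,320),.075)); tr('R',lambda:rect(b&box(0,480,320,415),.075))
    y=(H>20)&(H<35)&(S>130)&(V>100)
    tr('bar',lambda:rect(y&box(220,360,430,500),.045))
    return R,V,y,W
if __name__=='__main__':
    R,V,y,W=measure('top0')
    for k in R: print(k,R[k])
    print(V[275,228:246],V[200:216,300],V[276:292,300])
    q=np.argwhere(y[205:285,300:345])[:,::-1]+[300,205]; print(onplane('top',q,.02)[:,:2].round(4).tolist())
    print(V[222:236,310],V[240:270:2,325])
    cv2.imwrite('pics/c0.png',cv2.resize(cv2.imread('pics/top0.png')[200:295,228:415],None,fx=4.2,fy=4.2,interpolation=cv2.INTER_CUBIC))
E
python3 m.py
```

```text
plate ((546.9794311523438, -20.708480834960938), (168.3197479248047, 397.29119873046875), 0.16685055196285248, np.int32(9976))
coupon ((535.128173828125, -32.660072326660156), (152.59857177734375, 77.92984008789062), 72.96873474121094, np.int32(1260))
L ((540.2916870117188, 125.51053619384766), (8.860530853271484, 35.64739227294922), 89.48143768310547, np.int32(57))
R ((541.4937744140625, -162.27198791503906), (24.13253402709961, 37.76180648803711), 88.69229888916016, np.int32(193))
bar ((350.57867431640625, -353.40716552734375), (45.177120208740234, 17.14476203918457), 22.376813888549805, np.int32(28))
[132 132 132 132 133 140 184 204 212 237 244 244 245 244 243 213 199 203] [132 133 133 131 133 132 132 133 136 165 211 215 214 213 214 214] [212 211 213 212 212 208 135 113 128 136 138 136 136 136 136 136]
[]
[215 215 215 221 244 247 247 247 247 188 139 190 211 213] [151 152 154 149 151 150 152 150 151 150 153 154 148 137 214]
```

View pics/c0.png

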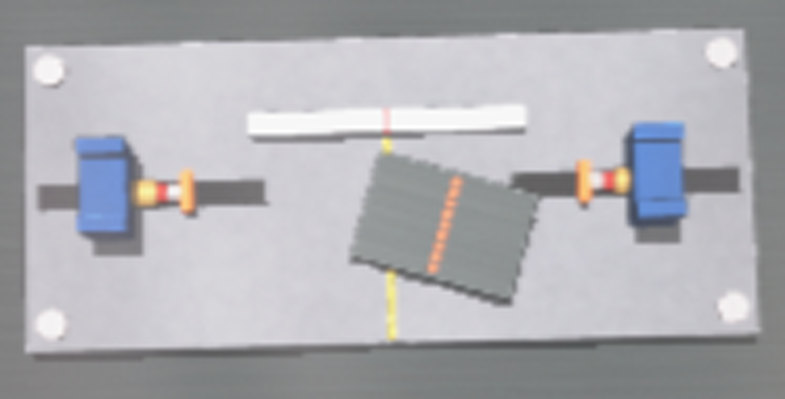

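The crop confirms it: a small dark coupon with an orange bead, crop (445,225), on the plate with its near corner a few mm from the fence. Next, pads, block faces and coupon corners in world coordinates.

Run:
```python
from h import *
def c(pts,z,n): 
    P=onplane('top',np.array(pts)/4.2+[228-.4,200-.4],z)[:,:2]*1000; print(n,P.round(0).tolist())
c([(26,47),(743,30),(760,332),(27,353)],.02,'plate corners TL TR BR BL')
c([(380,150),(540,197),(512,293),(353,252)],.036,'coupon')
c([(388,150),(391,338)],.02,'line'); c([(250,137),(525,130)],.02,'fence foot'); c([(248,113),(525,105)],.034,'fence topback')
c([(78,138),(126,138),(126,238),(78,238)],.075,'L top'); c([(634,124),(684,124),(684,220),(636,220)],.075,'R top')
c([(194,192),(180,192)],.035,'Lpad face'); c([(578,182)],.035,'Rpad face')
p=cv2.imread('pics/top0.png'); hsv=cv2.cvtColor(p,cv2.COLOR_BGR2HSV); q=hsv[240:345,440:500]
m=(q[...,0]>20)&(q[...,0]<34)&(q[...,1]>90)&(q[...,2]>150); print(q[50,30],q[50,36])
M=np.zeros((480,640),bool); M[240:345,440:500]=m; print('bar',rect(M,.045))
s=sensors.state(); from scipy.spatial.transform import Rotation as Ro
w=s['tool_rot']; print(Ro.from_quat([*w[1:],w[0]]).as_matrix().round(3))
```

```text
plate corners TL TR BR BL [[631.0, 178.0], [631.0, -219.0], [464.0, -221.0], [461.0, 178.0]]
coupon [[566.0, -17.0], [539.0, -103.0], [487.0, -86.0], [511.0, -1.0]]
line [[568.0, -21.0], [465.0, -21.0]]
fence foot [[577.0, 54.0], [578.0, -97.0]]
fence topback [[589.0, 55.0], [589.0, -96.0]]
L top [[571.0, 143.0], [570.0, 117.0], [517.0, 118.0], [518.0, 143.0]]
R top [[572.0, -151.0], [571.0, -177.0], [520.0, -175.0], [521.0, -150.0]]
Lpad face [[546.0, 84.0], [546.0, 92.0]]
Rpad face [[546.0, -124.0]]
[ 20 146 176] [ 29 119 247]
bar ((431.7016906738281, -364.7108459472656), (24.722314834594727, 197.33189392089844), 88.52153778076172, np.int32(984))
[[ 0.909  0.416 -0.   ]
 [ 0.416 -0.909  0.   ]
 [-0.    -0.    -1.   ]]
```

Stage centre is about (547,-21) mm with yaw about 0. The coupon is at (526,-52), yaw about -17°. Pad free lengths are about 33 (left) and 26.5 (right). The bar is at (432,-365), along x.

Plan: two-finger push to square the coupon short of the fence, side push of +31 mm, then a final two-finger push onto the fence.

```bash
R='';python3 -m pendant '[{"dx":0.392,"dy":-0.388,"wz":24.6,"hand":0.18},{"dx":0.392,"dy":-0.388,"wz":24.6,"hand":0.18},{"dx":0.392,"dy":-0.388,"wz":24.6,"hand":0.18},{"dx":0.392,"dy":-0.388,"wz":24.6,"hand":0.18},{"dx":0.392,"dy":-0.388,"wz":24.6,"hand":0.18},{"dx":0.392,"dy":-0.388,"wz":24.6,"hand":0.18},{"dx":0.392,"dy":-0.388,"wz":24.6,"hand":0.18},{"dx":0.392,"dy":-0.388,"wz":24.6,"hand":0.18},{"dx":0.392,"dy":-0.388,"wz":24.6,"hand":0.18},{"dx":0.392,"dy":-0.388,"wz":24.6,"hand":0.18},{"dx":0.392,"dy":-0.388,"wz":24.6,"hand":0.18},{"dx":0.392,"dy":-0.388,"wz":24.6,"hand":0.18},{"dx":0.392,"dy":-0.388,"wz":24.6,"hand":0.18},{"dx":0.392,"dy":-0.388,"wz":24.6,"hand":0.18},{"dx":0.392,"dy":-0.388,"wz":24.6,"hand":0.18},{"dx":0.392,"dy":-0.388,"wz":24.6,"hand":0.18}]'
```

```text
invalid input
```

```bash
python3 -m pendant '[{"dx":0.04,"dy":-0.04,"dz":0,"wx":0,"wy":0,"wz":3,"hand":0.18}]'; python3 -m pendant --help | head -20
```

```text
time: 0.53
tool_pos: [0.2724, -0.5329, 0.2304]
tool_rot: [0.001, 0.983, 0.184, -0.001]
contact_force: [-0.1, 0.8, 1.3]
gripper_width: 0.884invalid input: not JSON, or not a number
```

```bash
python3 -m pendant '[{"dx":0.342,"dy":-0.378,"dz":0,"wx":0,"wy":0,"wz":21.3,"hand":0.18},{"dx":0.342,"dy":-0.378,"dz":0,"wx":0,"wy":0,"wz":21.3,"hand":0.18},{"dx":0.342,"dy":-0.378,"dz":0,"wx":0,"wy":0,"wz":21.3,"hand":0.18},{"dx":0.342,"dy":-0.378,"dz":0,"wx":0,"wy":0,"wz":21.3,"hand":0.18},{"dx":0.342,"dy":-0.378,"dz":0,"wx":0,"wy":0,"wz":21.3,"hand":0.18},{"dx":0.342,"dy":-0.378,"dz":0,"wx":0,"wy":0,"wz":21.3,"hand":0.18},{"dx":0.342,"dy":-0.378,"dz":0,"wx":0,"wy":0,"wz":21.3,"hand":0.18},{"dx":0.342,"dy":-0.378,"dz":0,"wx":0,"wy":0,"wz":21.3,"hand":0.18},{"dx":0.342,"dy":-0.378,"dz":0,"wx":0,"wy":0,"wz":21.3,"hand":0.18},{"dx":0.342,"dy":-0.378,"dz":0,"wx":0,"wy":0,"wz":21.3,"hand":0.18},{"dx":0.342,"dy":-0.378,"dz":0,"wx":0,"wy":0,"wz":21.3,"hand":0.18},{"dx":0.342,"dy":-0.378,"dz":0,"wx":0,"wy":0,"wz":21.3,"hand":0.18},{"dx":0.342,"dy":-0.378,"dz":0,"wx":0,"wy":0,"wz":21.3,"hand":0.18},{"dx":0.342,"dy":-0.378,"dz":0,"wx":0,"wy":0,"wz":21.3,"hand":0.18},{"dx":0.342,"dy":-0.378,"dz":0,"wx":0,"wy":0,"wz":21.3,"hand":0.18}]'
```

```text
time: 1.78
tool_pos: [0.4534, -0.0521, 0.2313]
tool_rot: [0.0, 1.0, 0.003, -0.0]
contact_force: [-0.1, 0.4, -0.1]
gripper_width: 0.588
```

```bash
python3 -m pendant '[{"dx":0,"dy":0,"dz":0.04,"wx":0,"wy":0,"wz":0.3,"hand":0.18},{"dx":0,"dy":0,"dz":0.08,"wx":0,"wy":0,"wz":0.3,"hand":0.18},{"dx":0,"dy":0,"dz":0.12,"wx":0,"wy":0,"wz":0.3,"hand":0.18},{"dx":0,"dy":0,"dz":0.155,"wx":0,"wy":0,"wz":0.3,"hand":0.18},{"dx":0,"dy":0,"dz":0.18,"wx":0,"wy":0,"wz":0.3,"hand":0.18},{"dx":0,"dy":0,"dz":0.195,"wx":0,"wy":0,"wz":0.3,"hand":0.18},{"dx":0,"dy":0,"dz":0.203,"wx":0,"wy":0,"wz":0.3,"hand":0.18},{"dx":0,"dy":0,"dz":0.208,"wx":0,"wy":0,"wz":0.3,"hand":0.18},{"dx":0,"dy":0,"dz":0.208,"wx":0,"wy":0,"wz":0.3,"hand":0.18}]'
```

```text
time: 2.53
tool_pos: [0.4532, -0.0531, 0.023]
tool_rot: [-0.0, 1.0, -0.001, -0.0]
contact_force: [0.3, 0.4, 0.2]
gripper_width: 0.589
```

```bash
python3 -m pendant '[{"dx":0.008,"dy":0,"dz":0,"wx":0,"wy":0,"wz":0,"hand":0.18},{"dx":0.014,"dy":0,"dz":0,"wx":0,"wy":0,"wz":0,"hand":0.18},{"dx":0.018,"dy":0,"dz":0,"wx":0,"wy":0,"wz":0,"hand":0.18},{"dx":0.021,"dy":0,"dz":0,"wx":0,"wy":0,"wz":0,"hand":0.18},{"dx":0.024,"dy":0,"dz":0,"wx":0,"wy":0,"wz":0,"hand":0.18},{"dx":0.027,"dy":0,"dz":0,"wx":0,"wy":0,"wz":0,"hand":0.18},{"dx":0.03,"dy":0,"dz":0,"wx":0,"wy":0,"wz":0,"hand":0.18},{"dx":0.033,"dy":0,"dz":0,"wx":0,"wy":0,"wz":0,"hand":0.18},{"dx":0.036,"dy":0,"dz":0,"wx":0,"wy":0,"wz":0,"hand":0.18},{"dx":0.039,"dy":0,"dz":0,"wx":0,"wy":0,"wz":0,"hand":0.18},{"dx":0.042,"dy":0,"dz":0,"wx":0,"wy":0,"wz":0,"hand":0.18},{"dx":0.044,"dy":0,"dz":0,"wx":0,"wy":0,"wz":0,"hand":0.18},{"dx":0.044,"dy":0,"dz":0,"wx":0,"wy":0,"wz":0,"hand":0.18}]'
python3 - <<'E'
from h import *
snap('top','t1');s=sensors.state();print(s['ft_torque'],s['tool_pos'])
cv2.imwrite('pics/c1.png',cv2.resize(cv2.imread('pics/t1.png')[200:295,228:415],None,fx=4.2,fy=4.2,interpolation=cv2.INTER_CUBIC))
E
```

```text
time: 3.62
tool_pos: [0.4982, -0.052, 0.0233]
tool_rot: [-0.0, 1.0, -0.0, 0.001]
contact_force: [-0.3, -0.7, -0.4]
gripper_width: 0.592
[-0.07167531  0.1162378   0.00349508] [ 0.49815269 -0.05188554  0.02332459]
```

View pics/c1.png

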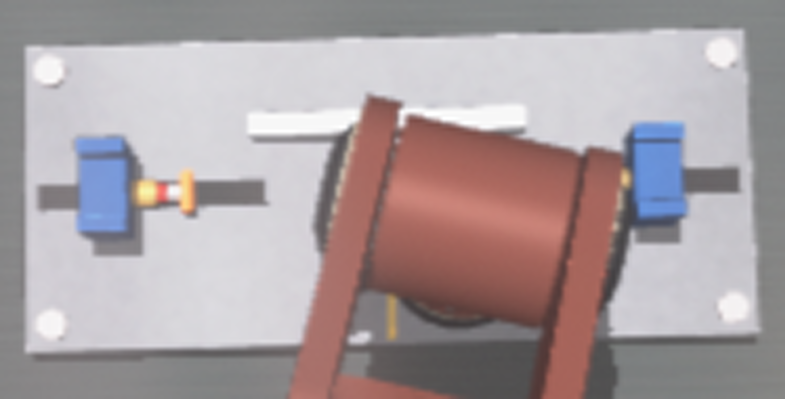

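Run:
```python
from h import *
snap('scene','s1')
cv2.imwrite('pics/sc1.png',cv2.resize(cv2.imread('pics/s1.png')[185:295,230:430],None,fx=4,fy=4,interpolation=cv2.INTER_CUBIC))
```

```text
(no output)
```

View pics/sc1.png

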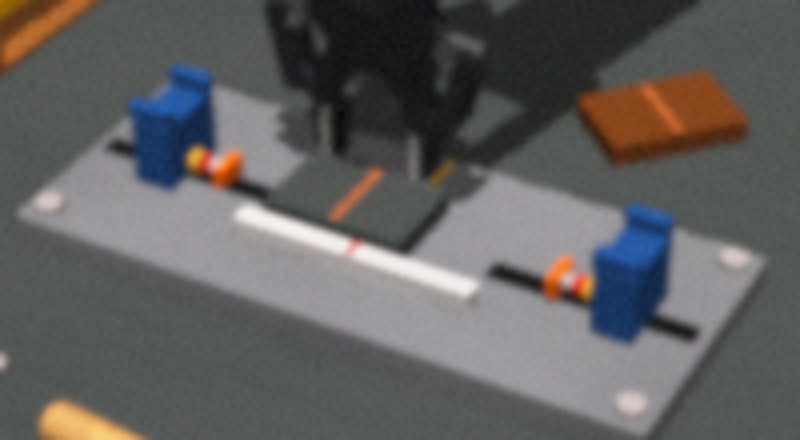

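Scene crop: the coupon, top face around (355,200), now looks square to the fence with a small gap, and both fingers are right behind it. Measuring from these corners.

Run:
```python
from h import *
def c(pts,z,n): 
    P=onplane('scene',np.array(pts)/4+[230-.4,185-.4],z)[:,:2]*1000; print(n,P.round(0).tolist())
c([(268,193),(408,238),(447,200)],.036,'coupon front-right(-y),front-left(+y),rear-left')
c([(335,216),(378,172)],.037,'bead'); c([(353,250)],.034,'fence mark'); c([(238,212),(472,292)],.034,'fence front-top edge?')
c([(440,178)],.02,'line end')
```

```text
coupon front-right(-y),front-left(+y),rear-left [[563.0, -85.0], [562.0, 6.0], [520.0, 8.0]]
bead [[565.0, -39.0], [516.0, -39.0]]
fence mark [[584.0, -16.0]]
fence front-top edge? [[585.0, -92.0], [585.0, 59.0]]
line end [[483.0, -16.0]]
```

```bash
python3 -m pendant '[{"dx":-0.006,"dy":0,"dz":0,"wx":0,"wy":0,"wz":0,"hand":0.18},{"dx":-0.006,"dy":0,"dz":-0.04,"wx":0,"wy":0,"wz":0,"hand":-0.6},{"dx":0,"dy":0,"dz":-0.077,"wx":0,"wy":0,"wz":-7,"hand":-0.6},{"dx":0.039,"dy":0.055,"dz":-0.077,"wx":0,"wy":0,"wz":-90,"hand":-0.6},{"dx":0.039,"dy":0.055,"dz":-0.077,"wx":0,"wy":0,"wz":-90,"hand":-0.6},{"dx":0.039,"dy":0.055,"dz":-0.077,"wx":0,"wy":0,"wz":-90,"hand":-0.6},{"dx":0.039,"dy":0.055,"dz":-0.077,"wx":0,"wy":0,"wz":-90,"hand":-0.6},{"dx":0.039,"dy":0.055,"dz":-0.077,"wx":0,"wy":0,"wz":-90,"hand":-0.6},{"dx":0.039,"dy":0.055,"dz":-0.077,"wx":0,"wy":0,"wz":-90,"hand":-0.6},{"dx":0.039,"dy":0.055,"dz":-0.077,"wx":0,"wy":0,"wz":-90,"hand":-0.6},{"dx":0.039,"dy":0.055,"dz":-0.077,"wx":0,"wy":0,"wz":-90,"hand":-0.6},{"dx":0.039,"dy":0.055,"dz":-0.077,"wx":0,"wy":0,"wz":-90,"hand":-0.6},{"dx":0.039,"dy":0.055,"dz":-0.077,"wx":0,"wy":0,"wz":-90,"hand":-0.6},{"dx":0.039,"dy":0.055,"dz":-0.077,"wx":0,"wy":0,"wz":-90,"hand":-0.6},{"dx":0.039,"dy":0.055,"dz":-0.077,"wx":0,"wy":0,"wz":-90,"hand":-0.6},{"dx":0.039,"dy":0.055,"dz":-0.077,"wx":0,"wy":0,"wz":-90,"hand":-0.6},{"dx":0.039,"dy":0.055,"dz":-0.077,"wx":0,"wy":0,"wz":-90,"hand":-0.6}]'
```

```text
time: 5.13
tool_pos: [0.5366, -0.107, 0.1006]
tool_rot: [0.0, 0.708, 0.706, 0.0]
contact_force: [-1.0, 0.2, 0.1]
gripper_width: 0.198
```

```bash
python3 -m pendant '[{"dx":0,"dy":0,"dz":0.03,"wx":0,"wy":0,"wz":0,"hand":-0.6},{"dx":0,"dy":0,"dz":0.048,"wx":0,"wy":0,"wz":0,"hand":-0.6},{"dx":0,"dy":0,"dz":0.056,"wx":0,"wy":0,"wz":0,"hand":-0.6},{"dx":0,"dy":0,"dz":0.060,"wx":0,"wy":0,"wz":0,"hand":-0.6},{"dx":0,"dy":0,"dz":0.064,"wx":0,"wy":0,"wz":0,"hand":-0.6},{"dx":0,"dy":0,"dz":0.064,"wx":0,"wy":0,"wz":0,"hand":-0.6}]'
```

```text
time: 5.63
tool_pos: [0.5367, -0.1072, 0.0364]
tool_rot: [0.0, 0.707, 0.707, 0.0]
contact_force: [-0.7, -0.6, -0.7]
gripper_width: 0.203
```

Free so far. Going down and pushing +y to TCP y = -0.077 (30 mm).

```bash
python3 -m pendant '[{"dx":0,"dy":0,"dz":0.006,"wx":0,"wy":0,"wz":0,"hand":-0.6},{"dx":0,"dy":0,"dz":0.011,"wx":0,"wy":0,"wz":0,"hand":-0.6},{"dx":0.003,"dy":0,"dz":0.011,"wx":0,"wy":0,"wz":0,"hand":-0.6},{"dx":0.006,"dy":0,"dz":0.011,"wx":0,"wy":0,"wz":0,"hand":-0.6},{"dx":0.009,"dy":0,"dz":0.011,"wx":0,"wy":0,"wz":0,"hand":-0.6},{"dx":0.012,"dy":0,"dz":0.011,"wx":0,"wy":0,"wz":0,"hand":-0.6},{"dx":0.015,"dy":0,"dz":0.011,"wx":0,"wy":0,"wz":0,"hand":-0.6},{"dx":0.018,"dy":0,"dz":0.011,"wx":0,"wy":0,"wz":0,"hand":-0.6},{"dx":0.021,"dy":0,"dz":0.011,"wx":0,"wy":0,"wz":0,"hand":-0.6},{"dx":0.024,"dy":0,"dz":0.011,"wx":0,"wy":0,"wz":0,"hand":-0.6},{"dx":0.026,"dy":0,"dz":0.011,"wx":0,"wy":0,"wz":0,"hand":-0.6},{"dx":0.028,"dy":0,"dz":0.011,"wx":0,"wy":0,"wz":0,"hand":-0.6},{"dx":0.030,"dy":0,"dz":0.011,"wx":0,"wy":0,"wz":0,"hand":-0.6},{"dx":0.030,"dy":0,"dz":0.011,"wx":0,"wy":0,"wz":0,"hand":-0.6}]'
```

```text
time: 6.8
tool_pos: [0.5366, -0.0767, 0.0255]
tool_rot: [-0.0, 0.707, 0.707, 0.0]
contact_force: [-0.4, -3.3, 0.4]
gripper_width: 0.201
```

```bash
python3 -m pendant '[{"dx":-0.006,"dy":0,"dz":0,"wx":0,"wy":0,"wz":0,"hand":-0.6},{"dx":-0.006,"dy":0,"dz":-0.035,"wx":0,"wy":0,"wz":0,"hand":-0.6},{"dx":-0.006,"dy":0,"dz":-0.065,"wx":0,"wy":0,"wz":0,"hand":0.18},{"dx":0.056,"dy":-0.067,"dz":-0.065,"wx":0,"wy":0,"wz":90,"hand":0.18},{"dx":0.056,"dy":-0.067,"dz":-0.065,"wx":0,"wy":0,"wz":90,"hand":0.18},{"dx":0.056,"dy":-0.067,"dz":-0.065,"wx":0,"wy":0,"wz":90,"hand":0.18},{"dx":0.056,"dy":-0.067,"dz":-0.065,"wx":0,"wy":0,"wz":90,"hand":0.18},{"dx":0.056,"dy":-0.067,"dz":-0.065,"wx":0,"wy":0,"wz":90,"hand":0.18},{"dx":0.056,"dy":-0.067,"dz":-0.065,"wx":0,"wy":0,"wz":90,"hand":0.18},{"dx":0.056,"dy":-0.067,"dz":-0.065,"wx":0,"wy":0,"wz":90,"hand":0.18},{"dx":0.056,"dy":-0.067,"dz":-0.065,"wx":0,"wy":0,"wz":90,"hand":0.18},{"dx":0.056,"dy":-0.067,"dz":-0.065,"wx":0,"wy":0,"wz":90,"hand":0.18},{"dx":0.056,"dy":-0.067,"dz":-0.065,"wx":0,"wy":0,"wz":90,"hand":0.18},{"dx":0.056,"dy":-0.067,"dz":-0.065,"wx":0,"wy":0,"wz":90,"hand":0.18},{"dx":0.056,"dy":-0.067,"dz":-0.065,"wx":0,"wy":0,"wz":90,"hand":0.18},{"dx":0.056,"dy":-0.067,"dz":-0.065,"wx":0,"wy":0,"wz":90,"hand":0.18},{"dx":0.056,"dy":-0.067,"dz":-0.065,"wx":0,"wy":0,"wz":90,"hand":0.18},{"dx":0.056,"dy":-0.067,"dz":-0.065,"wx":0,"wy":0,"wz":90,"hand":0.18}]'
python3 -m pendant '[{"dx":0,"dy":0,"dz":0.035,"wx":0,"wy":0,"wz":0,"hand":0.18},{"dx":0,"dy":0,"dz":0.055,"wx":0,"wy":0,"wz":0,"hand":0.18},{"dx":0,"dy":0,"dz":0.063,"wx":0,"wy":0,"wz":0,"hand":0.18},{"dx":0,"dy":0,"dz":0.067,"wx":0,"wy":0,"wz":0,"hand":0.18},{"dx":0,"dy":0,"dz":0.067,"wx":0,"wy":0,"wz":0,"hand":0.18}]'
```

```text
time: 8.3
tool_pos: [0.4694, -0.0209, 0.0903]
tool_rot: [-0.001, 1.0, 0.001, -0.0]
contact_force: [0.7, -0.4, -0.2]
gripper_width: 0.586
time: 8.72
tool_pos: [0.4691, -0.021, 0.0228]
tool_rot: [-0.0, 1.0, 0.0, -0.001]
contact_force: [-0.2, -0.1, -0.1]
gripper_width: 0.586
```

```bash
python3 -m pendant '[{"dx":0.01,"dy":0,"dz":0,"wx":0,"wy":0,"wz":0,"hand":0.18},{"dx":0.018,"dy":0,"dz":0,"wx":0,"wy":0,"wz":0,"hand":0.18},{"dx":0.023,"dy":0,"dz":0,"wx":0,"wy":0,"wz":0,"hand":0.18},{"dx":0.026,"dy":0,"dz":0,"wx":0,"wy":0,"wz":0,"hand":0.18},{"dx":0.028,"dy":0,"dz":0,"wx":0,"wy":0,"wz":0,"hand":0.18},{"dx":0.030,"dy":0,"dz":0,"wx":0,"wy":0,"wz":0,"hand":0.18},{"dx":0.032,"dy":0,"dz":0,"wx":0,"wy":0,"wz":0,"hand":0.18},{"dx":0.034,"dy":0,"dz":0,"wx":0,"wy":0,"wz":0,"hand":0.18},{"dx":0.034,"dy":0,"dz":0,"wx":0,"wy":0,"wz":0,"hand":0.18}]'
python3 -m pendant '[{"dx":0.001,"dy":0,"dz":0,"wx":0,"wy":0,"wz":0,"hand":0.18},{"dx":0.002,"dy":0,"dz":0,"wx":0,"wy":0,"wz":0,"hand":0.18}]'
python3 -m pendant '[{"dx":0.001,"dy":0,"dz":0,"wx":0,"wy":0,"wz":0,"hand":0.18},{"dx":0.002,"dy":0,"dz":0,"wx":0,"wy":0,"wz":0,"hand":0.18}]'
```

```text
time: 9.47
tool_pos: [0.5019, -0.021, 0.0229]
tool_rot: [-0.0, 1.0, -0.0, -0.002]
contact_force: [-4.8, 1.0, 4.2]
gripper_width: 0.589
time: 9.63
tool_pos: [0.5032, -0.021, 0.0228]
tool_rot: [-0.0, 1.0, -0.0, -0.003]
contact_force: [-8.2, -0.7, 4.6]
gripper_width: 0.586
time: 9.8
tool_pos: [0.5052, -0.0209, 0.0228]
tool_rot: [-0.0, 1.0, -0.0, -0.003]
contact_force: [-7.1, -0.2, 4.7]
gripper_width: 0.589
```

```bash
python3 -m pendant '[{"dx":0.001,"dy":0,"dz":0,"wx":0,"wy":0,"wz":0,"hand":0.18},{"dx":0.002,"dy":0,"dz":0,"wx":0,"wy":0,"wz":0,"hand":0.18}]'
python3 -m pendant '[{"dx":0.001,"dy":0,"dz":0,"wx":0,"wy":0,"wz":0,"hand":0.18},{"dx":0.001,"dy":0,"dz":0,"wx":0,"wy":0,"wz":0,"hand":0.18}]'
```

```text
time: 9.97
tool_pos: [0.5055, -0.0209, 0.0227]
tool_rot: [-0.0, 1.0, 0.0, -0.006]
contact_force: [-15.2, -1.6, 11.0]
gripper_width: 0.591
time: 10.13
tool_pos: [0.5055, -0.0209, 0.0224]
tool_rot: [-0.0, 1.0, 0.0, -0.007]
contact_force: [-17.7, -0.8, 12.3]
gripper_width: 0.592
```

```bash
python3 -m pendant '[{"dx":-0.008,"dy":0,"dz":0,"wx":0,"wy":0,"wz":0,"hand":0.18},{"dx":-0.012,"dy":0,"dz":0,"wx":0,"wy":0,"wz":0,"hand":0.18},{"dx":-0.012,"dy":0,"dz":-0.04,"wx":0,"wy":0,"wz":0,"hand":-1},{"dx":-0.012,"dy":0,"dz":-0.08,"wx":0,"wy":0,"wz":0,"hand":-1},{"dx":-0.012,"dy":0,"dz":-0.107,"wx":0,"wy":0,"wz":0,"hand":-1},{"dx":0.038,"dy":-0.193,"dz":-0.107,"wx":0,"wy":0,"wz":0,"hand":-1},{"dx":0.038,"dy":-0.193,"dz":-0.107,"wx":0,"wy":0,"wz":0,"hand":-1},{"dx":0.038,"dy":-0.193,"dz":-0.107,"wx":0,"wy":0,"wz":0,"hand":-1},{"dx":0.038,"dy":-0.193,"dz":-0.107,"wx":0,"wy":0,"wz":0,"hand":-1},{"dx":0.038,"dy":-0.193,"dz":-0.107,"wx":0,"wy":0,"wz":0,"hand":-1},{"dx":0.038,"dy":-0.193,"dz":-0.107,"wx":0,"wy":0,"wz":0,"hand":-1},{"dx":0.038,"dy":-0.193,"dz":-0.067,"wx":0,"wy":0,"wz":0,"hand":-1},{"dx":0.038,"dy":-0.193,"dz":-0.037,"wx":0,"wy":0,"wz":0,"hand":-1},{"dx":0.038,"dy":-0.193,"dz":-0.025,"wx":0,"wy":0,"wz":0,"hand":-1},{"dx":0.038,"dy":-0.193,"dz":-0.022,"wx":0,"wy":0,"wz":0,"hand":-1},{"dx":0.038,"dy":-0.193,"dz":-0.022,"wx":0,"wy":0,"wz":0,"hand":-1}]'
python3 - <<'E'
from h import *
snap('top','t2'); f=cv2.imread('pics/t2.png')
cv2.imwrite('pics/c2.png',cv2.resize(f[200:295,228:415],None,fx=4.2,fy=4.2,interpolation=cv2.INTER_CUBIC))
E
```

```text
time: 11.47
tool_pos: [0.5481, 0.1714, 0.0447]
tool_rot: [0.0, 1.0, -0.001, -0.001]
contact_force: [1.3, 0.3, 1.2]
gripper_width: 0.004
```

View pics/c2.png

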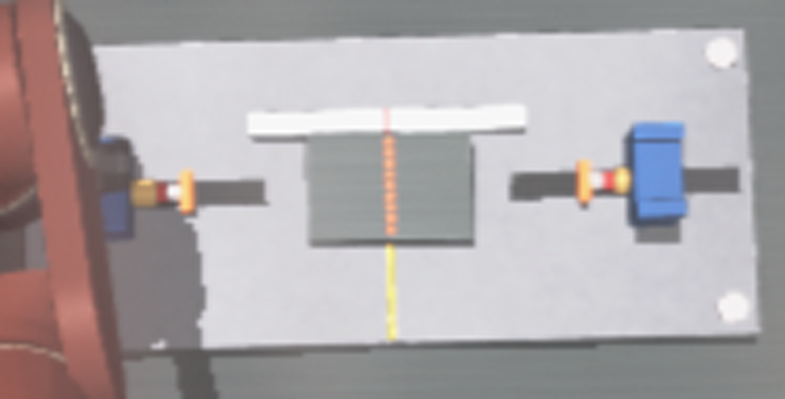

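The crop shows the coupon flush on the fence with its bead at (389,185), in line with the yellow line at (391,290). Now the left stop.

```bash
python3 -m pendant '[{"dx":0,"dy":0.008,"dz":0,"wx":0,"wy":0,"wz":0,"hand":-1},{"dx":0,"dy":0.013,"dz":0,"wx":0,"wy":0,"wz":0,"hand":-1},{"dx":0,"dy":0.017,"dz":0,"wx":0,"wy":0,"wz":0,"hand":-1},{"dx":0,"dy":0.021,"dz":0,"wx":0,"wy":0,"wz":0,"hand":-1},{"dx":0,"dy":0.025,"dz":0,"wx":0,"wy":0,"wz":0,"hand":-1},{"dx":0,"dy":0.029,"dz":0,"wx":0,"wy":0,"wz":0,"hand":-1},{"dx":0,"dy":0.033,"dz":0,"wx":0,"wy":0,"wz":0,"hand":-1},{"dx":0,"dy":0.037,"dz":0,"wx":0,"wy":0,"wz":0,"hand":-1},{"dx":0,"dy":0.041,"dz":0,"wx":0,"wy":0,"wz":0,"hand":-1},{"dx":0,"dy":0.045,"dz":0,"wx":0,"wy":0,"wz":0,"hand":-1},{"dx":0,"dy":0.049,"dz":0,"wx":0,"wy":0,"wz":0,"hand":-1},{"dx":0,"dy":0.053,"dz":0,"wx":0,"wy":0,"wz":0,"hand":-1},{"dx":0,"dy":0.057,"dz":0,"wx":0,"wy":0,"wz":0,"hand":-1},{"dx":0,"dy":0.061,"dz":0,"wx":0,"wy":0,"wz":0,"hand":-1},{"dx":0,"dy":0.065,"dz":0,"wx":0,"wy":0,"wz":0,"hand":-1},{"dx":0,"dy":0.068,"dz":0,"wx":0,"wy":0,"wz":0,"hand":-1},{"dx":0,"dy":0.07,"dz":0,"wx":0,"wy":0,"wz":0,"hand":-1},{"dx":0,"dy":0.07,"dz":0,"wx":0,"wy":0,"wz":0,"hand":-1}]'
python3 -m pendant '[{"dx":0,"dy":0.002,"dz":0,"wx":0,"wy":0,"wz":0,"hand":-1},{"dx":0,"dy":0.004,"dz":0,"wx":0,"wy":0,"wz":0,"hand":-1},{"dx":0,"dy":0.006,"dz":0,"wx":0,"wy":0,"wz":0,"hand":-1},{"dx":0,"dy":0.006,"dz":0,"wx":0,"wy":0,"wz":0,"hand":-1}]'
python3 -m pendant '[{"dx":0,"dy":0.002,"dz":0,"wx":0,"wy":0,"wz":0,"hand":-1},{"dx":0,"dy":0.004,"dz":0,"wx":0,"wy":0,"wz":0,"hand":-1},{"dx":0,"dy":0.004,"dz":0,"wx":0,"wy":0,"wz":0,"hand":-1}]'
```

```text
time: 13.02
tool_pos: [0.5506, 0.1023, 0.0477]
tool_rot: [-0.001, 1.0, -0.001, 0.003]
contact_force: [1.4, 4.3, 2.0]
gripper_width: -0.004
time: 13.35
tool_pos: [0.5506, 0.0964, 0.0477]
tool_rot: [-0.001, 1.0, -0.001, 0.003]
contact_force: [1.5, 5.1, 2.0]
gripper_width: -0.001
time: 13.6
tool_pos: [0.5506, 0.0928, 0.0477]
tool_rot: [-0.002, 1.0, -0.001, 0.003]
contact_force: [0.7, 5.5, 3.1]
gripper_width: -0.0
```

```bash
python3 -m pendant '[{"dx":0,"dy":-0.012,"dz":0,"wx":0,"wy":0,"wz":0,"hand":-1},{"dx":0,"dy":-0.018,"dz":-0.03,"wx":0,"wy":0,"wz":0,"hand":-1},{"dx":0,"dy":-0.018,"dz":-0.07,"wx":0,"wy":0,"wz":0,"hand":-1},{"dx":-0.002,"dy":-0.018,"dz":-0.085,"wx":0,"wy":0,"wz":0,"hand":-1},{"dx":-0.002,"dy":0.296,"dz":-0.085,"wx":0,"wy":0,"wz":0,"hand":-1},{"dx":-0.002,"dy":0.296,"dz":-0.085,"wx":0,"wy":0,"wz":0,"hand":-1},{"dx":-0.002,"dy":0.296,"dz":-0.085,"wx":0,"wy":0,"wz":0,"hand":-1},{"dx":-0.002,"dy":0.296,"dz":-0.085,"wx":0,"wy":0,"wz":0,"hand":-1},{"dx":-0.002,"dy":0.296,"dz":-0.085,"wx":0,"wy":0,"wz":0,"hand":-1},{"dx":-0.002,"dy":0.296,"dz":-0.085,"wx":0,"wy":0,"wz":0,"hand":-1},{"dx":-0.002,"dy":0.296,"dz":-0.085,"wx":0,"wy":0,"wz":0,"hand":-1},{"dx":-0.002,"dy":0.296,"dz":-0.085,"wx":0,"wy":0,"wz":0,"hand":-1},{"dx":-0.002,"dy":0.296,"dz":-0.085,"wx":0,"wy":0,"wz":0,"hand":-1},{"dx":-0.002,"dy":0.296,"dz":-0.045,"wx":0,"wy":0,"wz":0,"hand":-1},{"dx":-0.002,"dy":0.296,"dz":-0.015,"wx":0,"wy":0,"wz":0,"hand":-1},{"dx":-0.002,"dy":0.296,"dz":0,"wx":0,"wy":0,"wz":0,"hand":-1},{"dx":-0.002,"dy":0.296,"dz":0,"wx":0,"wy":0,"wz":0,"hand":-1}]'
```

```text
time: 15.02
tool_pos: [0.543, -0.2018, 0.0405]
tool_rot: [-0.002, 1.0, -0.0, -0.004]
contact_force: [-0.6, 0.2, -1.3]
gripper_width: 0.0
```

```bash
python3 -m pendant '[{"dx":0,"dy":-0.008,"dz":0,"wx":0,"wy":0,"wz":0,"hand":-1},{"dx":0,"dy":-0.012,"dz":0,"wx":0,"wy":0,"wz":0,"hand":-1},{"dx":0,"dy":-0.016,"dz":0,"wx":0,"wy":0,"wz":0,"hand":-1},{"dx":0,"dy":-0.02,"dz":0,"wx":0,"wy":0,"wz":0,"hand":-1},{"dx":0,"dy":-0.024,"dz":0,"wx":0,"wy":0,"wz":0,"hand":-1},{"dx":0,"dy":-0.028,"dz":0,"wx":0,"wy":0,"wz":0,"hand":-1},{"dx":0,"dy":-0.032,"dz":0,"wx":0,"wy":0,"wz":0,"hand":-1},{"dx":0,"dy":-0.036,"dz":0,"wx":0,"wy":0,"wz":0,"hand":-1},{"dx":0,"dy":-0.04,"dz":0,"wx":0,"wy":0,"wz":0,"hand":-1},{"dx":0,"dy":-0.044,"dz":0,"wx":0,"wy":0,"wz":0,"hand":-1},{"dx":0,"dy":-0.048,"dz":0,"wx":0,"wy":0,"wz":0,"hand":-1},{"dx":0,"dy":-0.052,"dz":0,"wx":0,"wy":0,"wz":0,"hand":-1},{"dx":0,"dy":-0.056,"dz":0,"wx":0,"wy":0,"wz":0,"hand":-1},{"dx":0,"dy":-0.06,"dz":0,"wx":0,"wy":0,"wz":0,"hand":-1},{"dx":0,"dy":-0.064,"dz":0,"wx":0,"wy":0,"wz":0,"hand":-1},{"dx":0,"dy":-0.066,"dz":0,"wx":0,"wy":0,"wz":0,"hand":-1},{"dx":0,"dy":-0.066,"dz":0,"wx":0,"wy":0,"wz":0,"hand":-1}]'
python3 -m pendant '[{"dx":0,"dy":-0.002,"dz":0,"wx":0,"wy":0,"wz":0,"hand":-1},{"dx":0,"dy":-0.004,"dz":0,"wx":0,"wy":0,"wz":0,"hand":-1},{"dx":0,"dy":-0.006,"dz":0,"wx":0,"wy":0,"wz":0,"hand":-1},{"dx":0,"dy":-0.006,"dz":0,"wx":0,"wy":0,"wz":0,"hand":-1}]'
python3 -m pendant '[{"dx":0,"dy":-0.002,"dz":0,"wx":0,"wy":0,"wz":0,"hand":-1},{"dx":0,"dy":-0.004,"dz":0,"wx":0,"wy":0,"wz":0,"hand":-1},{"dx":0,"dy":-0.004,"dz":0,"wx":0,"wy":0,"wz":0,"hand":-1}]'
```

```text
time: 16.43
tool_pos: [0.5477, -0.1392, 0.0475]
tool_rot: [0.002, 1.0, 0.0, 0.002]
contact_force: [-0.4, -4.8, -0.7]
gripper_width: 0.0
time: 16.77
tool_pos: [0.5477, -0.1333, 0.0475]
tool_rot: [0.002, 1.0, 0.0, 0.002]
contact_force: [-0.1, -5.4, 1.2]
gripper_width: -0.001
time: 17.02
tool_pos: [0.5477, -0.1296, 0.0476]
tool_rot: [0.002, 1.0, 0.0, 0.002]
contact_force: [-0.4, -5.9, 1.1]
gripper_width: 0.001
```

```bash
python3 -m pendant '[{"dx":0,"dy":-0.001,"dz":0,"wx":0,"wy":0,"wz":0,"hand":-1},{"dx":0,"dy":-0.002,"dz":0,"wx":0,"wy":0,"wz":0,"hand":-1},{"dx":0,"dy":-0.002,"dz":0,"wx":0,"wy":0,"wz":0,"hand":-1}]'
python3 -m pendant '[{"dx":0,"dy":0.012,"dz":0,"wx":0,"wy":0,"wz":0,"hand":-1},{"dx":0,"dy":0.02,"dz":-0.03,"wx":0,"wy":0,"wz":0,"hand":-1},{"dx":0,"dy":0.02,"dz":-0.07,"wx":0,"wy":0,"wz":0,"hand":-1},{"dx":0,"dy":0.02,"dz":-0.085,"wx":0,"wy":0,"wz":0,"hand":0.2},{"dx":-0.114,"dy":0.237,"dz":-0.085,"wx":0,"wy":0,"wz":0,"hand":0.2},{"dx":-0.114,"dy":0.237,"dz":-0.085,"wx":0,"wy":0,"wz":0,"hand":0.2},{"dx":-0.114,"dy":0.237,"dz":-0.085,"wx":0,"wy":0,"wz":0,"hand":0.2},{"dx":-0.114,"dy":0.237,"dz":-0.085,"wx":0,"wy":0,"wz":0,"hand":0.2},{"dx":-0.114,"dy":0.237,"dz":-0.085,"wx":0,"wy":0,"wz":0,"hand":0.2},{"dx":-0.114,"dy":0.237,"dz":-0.085,"wx":0,"wy":0,"wz":0,"hand":0.2},{"dx":-0.114,"dy":0.237,"dz":-0.085,"wx":0,"wy":0,"wz":0,"hand":0.2},{"dx":-0.114,"dy":0.237,"dz":-0.085,"wx":0,"wy":0,"wz":0,"hand":0.2},{"dx":-0.114,"dy":0.237,"dz":-0.085,"wx":0,"wy":0,"wz":0,"hand":0.2}]'
python3 - <<'E'
from h import *
snap('top','t3');snap('scene','s3')
a=cv2.resize(cv2.imread('pics/t3.png')[205:290,228:415],None,fx=4.2,fy=4.2,interpolation=cv2.INTER_CUBIC)[:300,:780]
b=cv2.resize(cv2.imread('pics/s3.png')[195:270,250:420],None,fx=4.0,fy=4.0,interpolation=cv2.INTER_CUBIC)
c=np.zeros((600,780,3),np.uint8);c[:300,:a.shape[1]]=a[:300];c[300:,:680]=b[:300];cv2.imwrite('pics/c3.png',c)
E
```

```text
time: 17.27
tool_pos: [0.5477, -0.1279, 0.0475]
tool_rot: [0.002, 1.0, 0.0, 0.002]
contact_force: [-0.4, -7.0, 0.6]
gripper_width: -0.0
time: 18.35
tool_pos: [0.4326, -0.363, 0.1308]
tool_rot: [-0.0, 1.0, -0.0, 0.0]
contact_force: [0.7, 0.5, 0.3]
gripper_width: 0.599
```

View pics/c3.png

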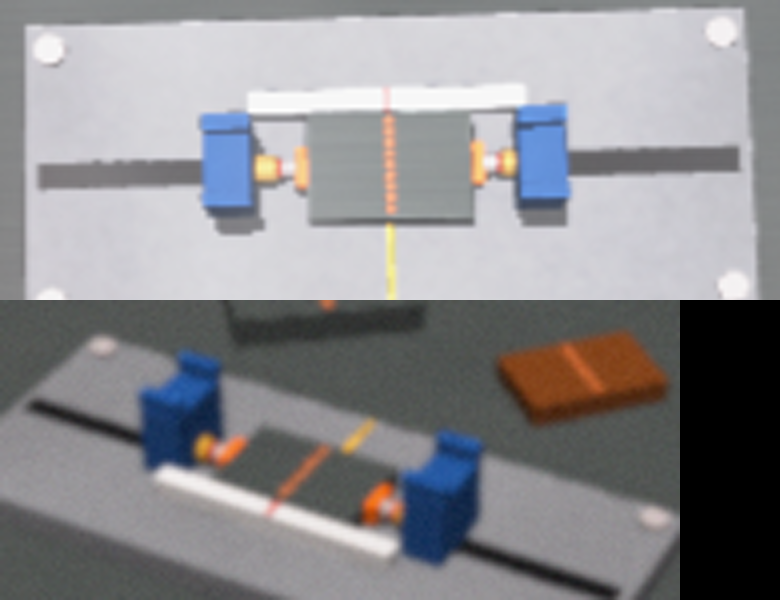

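Top half: both pads touch the coupon ends, (302,168) and (477,163), and no red band shows on either shaft, so each is compressed about half. The coupon is still flush and centred, bead (388,165). Now the bar.

```bash
python3 -m pendant '[{"dx":-0.001,"dy":0.002,"dz":0.04,"wx":0,"wy":0,"wz":0,"hand":0.2},{"dx":-0.001,"dy":0.002,"dz":0.075,"wx":0,"wy":0,"wz":0,"hand":0.2},{"dx":-0.001,"dy":0.002,"dz":0.1,"wx":0,"wy":0,"wz":0,"hand":0.2},{"dx":-0.001,"dy":0.002,"dz":0.11,"wx":0,"wy":0,"wz":0,"hand":0.2},{"dx":-0.001,"dy":0.002,"dz":0.115,"wx":0,"wy":0,"wz":0,"hand":0.2},{"dx":-0.001,"dy":0.002,"dz":0.115,"wx":0,"wy":0,"wz":0,"hand":0.2}]'
python3 -m pendant '[{"dx":0,"dy":0,"dz":0,"wx":0,"wy":0,"wz":0,"hand":-1},{"dx":0,"dy":0,"dz":0,"wx":0,"wy":0,"wz":0,"hand":-1},{"dx":0,"dy":0,"dz":0,"wx":0,"wy":0,"wz":0,"hand":-1},{"dx":0,"dy":0,"dz":0,"wx":0,"wy":0,"wz":0,"hand":-1},{"dx":0,"dy":0,"dz":0,"wx":0,"wy":0,"wz":0,"hand":-1},{"dx":0,"dy":0,"dz":0,"wx":0,"wy":0,"wz":0,"hand":-1},{"dx":0,"dy":0,"dz":0,"wx":0,"wy":0,"wz":0,"hand":-1},{"dx":0,"dy":0,"dz":0,"wx":0,"wy":0,"wz":0,"hand":-1}]'
```

```text
time: 18.95
tool_pos: [0.4317, -0.3642, 0.0149]
tool_rot: [-0.0, 1.0, 0.0, -0.0]
contact_force: [-0.4, -0.2, 0.9]
gripper_width: 0.601
time: 19.62
tool_pos: [0.4328, -0.3661, 0.0179]
tool_rot: [0.001, 1.0, -0.0, 0.002]
contact_force: [0.2, 2.4, 6.1]
gripper_width: 0.266
```

```bash
python3 -m pendant '[{"dx":0,"dy":0,"dz":-0.02,"wx":0,"wy":0,"wz":0,"hand":-1},{"dx":0,"dy":0,"dz":-0.05,"wx":0,"wy":0,"wz":0,"hand":-1},{"dx":0,"dy":0,"dz":-0.09,"wx":0,"wy":0,"wz":0,"hand":-1},{"dx":0,"dy":0,"dz":-0.13,"wx":0,"wy":0,"wz":0,"hand":-1},{"dx":0.01,"dy":-0.028,"dz":-0.13,"wx":0,"wy":0,"wz":-6,"hand":-1},{"dx":0.02,"dy":-0.056,"dz":-0.13,"wx":0,"wy":0,"wz":-13,"hand":-1},{"dx":0.03,"dy":-0.085,"dz":-0.13,"wx":0,"wy":0,"wz":-20,"hand":-1},{"dx":0.04,"dy":-0.113,"dz":-0.13,"wx":0,"wy":0,"wz":-27,"hand":-1},{"dx":0.05,"dy":-0.141,"dz":-0.13,"wx":0,"wy":0,"wz":-34,"hand":-1},{"dx":0.06,"dy":-0.17,"dz":-0.13,"wx":0,"wy":0,"wz":-41,"hand":-1},{"dx":0.07,"dy":-0.2,"dz":-0.13,"wx":0,"wy":0,"wz":-48,"hand":-1},{"dx":0.08,"dy":-0.23,"dz":-0.13,"wx":0,"wy":0,"wz":-55,"hand":-1},{"dx":0.09,"dy":-0.26,"dz":-0.13,"wx":0,"wy":0,"wz":-62,"hand":-1},{"dx":0.1,"dy":-0.29,"dz":-0.13,"wx":0,"wy":0,"wz":-69,"hand":-1},{"dx":0.11,"dy":-0.32,"dz":-0.13,"wx":0,"wy":0,"wz":-76,"hand":-1},{"dx":0.1145,"dy":-0.345,"dz":-0.13,"wx":0,"wy":0,"wz":-83,"hand":-1},{"dx":0.1145,"dy":-0.345,"dz":-0.13,"wx":0,"wy":0,"wz":-90,"hand":-1},{"dx":0.1145,"dy":-0.345,"dz":-0.13,"wx":0,"wy":0,"wz":-90,"hand":-1},{"dx":0.1145,"dy":-0.345,"dz":-0.13,"wx":0,"wy":0,"wz":-90,"hand":-1}]'
python3 - <<'E'
from h import *
snap('scene','s4');snap('top','t4')
a=cv2.imread('pics/s4.png')[120:300,200:450]
cv2.imwrite('pics/c4.png',cv2.resize(a,None,fx=3.1,fy=3.1,interpolation=cv2.INTER_CUBIC))
for t in('saddle_left','saddle_right'): print(t,[(np.round(r['position'],4),round(r['score'],2)) for r in finder.look_for('scene',t)[:2]])
E
```

```text
time: 21.2
tool_pos: [0.5454, -0.0201, 0.1447]
tool_rot: [-0.0, 0.708, 0.706, -0.001]
contact_force: [0.7, -0.8, -4.4]
gripper_width: 0.268
saddle_left [(array([0.559 , 0.0655, 0.0546]), 0.74), (array([0.7861, 0.0845, 0.0229]), 0.2)]
saddle_right []
```

View pics/c4.png

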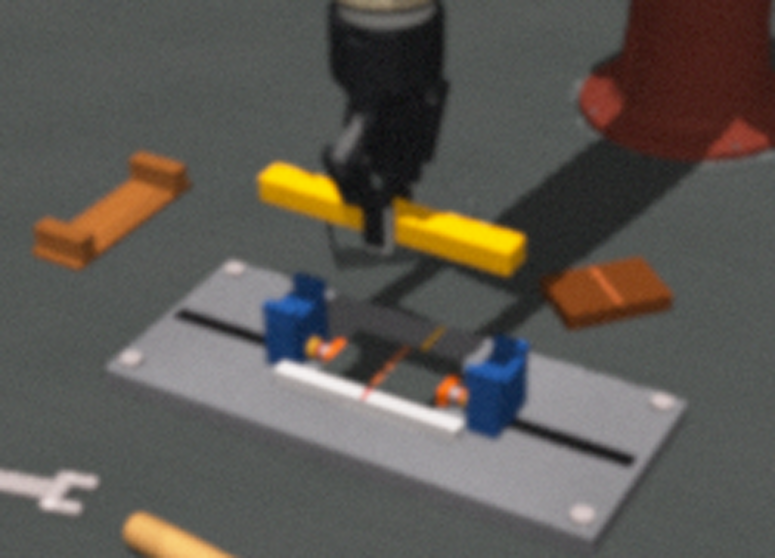

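The bar is held level along y, (390,220) in the crop, right above both saddles (295,300) and (495,360). Lowering it.

```bash
python3 -m pendant '[{"dx":0,"dy":0.001,"dz":0.03,"wx":0,"wy":0,"wz":0,"hand":-1},{"dx":0,"dy":0.001,"dz":0.05,"wx":0,"wy":0,"wz":0,"hand":-1},{"dx":0,"dy":0.001,"dz":0.062,"wx":0,"wy":0,"wz":0,"hand":-1},{"dx":0,"dy":0.001,"dz":0.068,"wx":0,"wy":0,"wz":0,"hand":-1},{"dx":0,"dy":0.001,"dz":0.073,"wx":0,"wy":0,"wz":0,"hand":-1},{"dx":0,"dy":0.001,"dz":0.078,"wx":0,"wy":0,"wz":0,"hand":-1},{"dx":0,"dy":0.001,"dz":0.082,"wx":0,"wy":0,"wz":0,"hand":-1},{"dx":0,"dy":0.001,"dz":0.082,"wx":0,"wy":0,"wz":0,"hand":-1}]'
```

```text
time: 22.07
tool_pos: [0.5471, -0.0202, 0.0633]
tool_rot: [0.0, 0.707, 0.707, 0.0]
contact_force: [-0.7, -0.2, -4.1]
gripper_width: 0.266
```

```bash
python3 -m pendant '[{"dx":0,"dy":0,"dz":0.001,"wx":0,"wy":0,"wz":0,"hand":-1},{"dx":0,"dy":0,"dz":0.002,"wx":0,"wy":0,"wz":0,"hand":-1},{"dx":0,"dy":0,"dz":0.002,"wx":0,"wy":0,"wz":0,"hand":-1}]'; python3 -m pendant '[{"dx":0,"dy":0,"dz":0.001,"wx":0,"wy":0,"wz":0,"hand":-1},{"dx":0,"dy":0,"dz":0.002,"wx":0,"wy":0,"wz":0,"hand":-1},{"dx":0,"dy":0,"dz":0.002,"wx":0,"wy":0,"wz":0,"hand":-1}]'
```

```text
time: 22.32
tool_pos: [0.5473, -0.0202, 0.0617]
tool_rot: [0.0, 0.707, 0.707, 0.0]
contact_force: [-0.7, 0.3, -4.3]
gripper_width: 0.267
time: 22.57
tool_pos: [0.5469, -0.0201, 0.0592]
tool_rot: [-0.0, 0.707, 0.707, -0.0]
contact_force: [-0.5, 0.1, -3.7]
gripper_width: 0.273
```

```bash
python3 -m pendant '[{"dx":0,"dy":0,"dz":0.001,"wx":0,"wy":0,"wz":0,"hand":-1},{"dx":0,"dy":0,"dz":0.002,"wx":0,"wy":0,"wz":0,"hand":-1},{"dx":0,"dy":0,"dz":0.002,"wx":0,"wy":0,"wz":0,"hand":-1}]'; python3 -m pendant '[{"dx":0,"dy":0,"dz":0.001,"wx":0,"wy":0,"wz":0,"hand":-1},{"dx":0,"dy":0,"dz":0.001,"wx":0,"wy":0,"wz":0,"hand":-1}]'
```

```text
time: 22.82
tool_pos: [0.5472, -0.0202, 0.0579]
tool_rot: [0.0, 0.707, 0.707, 0.0]
contact_force: [-2.2, -0.2, -1.1]
gripper_width: 0.267
time: 22.98
tool_pos: [0.5472, -0.0202, 0.0579]
tool_rot: [-0.0, 0.707, 0.707, -0.0]
contact_force: [-6.0, -0.3, 6.5]
gripper_width: 0.269
```

```bash
python3 -m pendant '[{"dx":0,"dy":0,"dz":-0.001,"wx":0,"wy":0,"wz":0,"hand":0.1},{"dx":0,"dy":0,"dz":-0.001,"wx":0,"wy":0,"wz":0,"hand":0.1},{"dx":0,"dy":0,"dz":-0.001,"wx":0,"wy":0,"wz":0,"hand":0.1},{"dx":0,"dy":0,"dz":-0.001,"wx":0,"wy":0,"wz":0,"hand":0.1},{"dx":0,"dy":0,"dz":-0.001,"wx":0,"wy":0,"wz":0,"hand":0.1},{"dx":0,"dy":0,"dz":-0.015,"wx":0,"wy":0,"wz":0,"hand":0.1},{"dx":0,"dy":0,"dz":-0.035,"wx":0,"wy":0,"wz":0,"hand":0.1},{"dx":0,"dy":0,"dz":-0.07,"wx":0,"wy":0,"wz":0,"hand":0.1},{"dx":0,"dy":0,"dz":-0.11,"wx":0,"wy":0,"wz":0,"hand":0.1},{"dx":0,"dy":0,"dz":-0.15,"wx":0,"wy":0,"wz":0,"hand":0.1},{"dx":-0.2,"dy":-0.1,"dz":-0.15,"wx":0,"wy":0,"wz":0,"hand":0.1},{"dx":-0.2,"dy":-0.1,"dz":-0.15,"wx":0,"wy":0,"wz":0,"hand":0.1},{"dx":-0.3,"dy":-0.1,"dz":-0.15,"wx":0,"wy":0,"wz":0,"hand":0.1},{"dx":-0.3,"dy":-0.1,"dz":-0.15,"wx":0,"wy":0,"wz":0,"hand":0.1},{"dx":-0.3,"dy":-0.1,"dz":-0.15,"wx":0,"wy":0,"wz":0,"hand":0.1},{"dx":-0.3,"dy":-0.1,"dz":-0.15,"wx":0,"wy":0,"wz":0,"hand":0.1},{"dx":-0.3,"dy":-0.1,"dz":-0.15,"wx":0,"wy":0,"wz":0,"hand":0.1},{"dx":-0.3,"dy":-0.1,"dz":-0.15,"wx":0,"wy":0,"wz":0,"hand":0.1},{"dx":-0.3,"dy":-0.1,"dz":-0.15,"wx":0,"wy":0,"wz":0,"hand":0.1},{"dx":-0.3,"dy":-0.1,"dz":-0.15,"wx":0,"wy":0,"wz":0,"hand":0.1}]'
python3 - <<'E'
from h import *
snap('top','t5');snap('scene','s5')
a=cv2.resize(cv2.imread('pics/t5.png')[205:290,228:415],None,fx=4.2,fy=4.2,interpolation=cv2.INTER_CUBIC)[:300,:780]
b=cv2.resize(cv2.imread('pics/s5.png')[195:270,250:420],None,fx=4.0,fy=4.0,interpolation=cv2.INTER_CUBIC)
c=np.zeros((600,780,3),np.uint8);c[:300,:a.shape[1]]=a[:300];c[300:,:680]=b[:300];cv2.imwrite('pics/c5.png',c)
h=cv2.cvtColor(cv2.imread('pics/t5.png'),cv2.COLOR_BGR2HSV); M=np.zeros((480,640),bool); M[215:270,250:400]=1
M&=(h[...,0]>22)&(h[...,0]<34)&(h[...,1]>90)&(h[...,2]>150); print('bar',rect(M,.085)); W=world('top',np.load('pics/t5.npy'));print('z',np.median(W[M][:,2]),W[M][:,2].std())
E
```

```text
time: 24.65
tool_pos: [0.4463, -0.3211, 0.2061]
tool_rot: [-0.0, 0.708, 0.706, 0.0]
contact_force: [-0.2, 0.4, -0.2]
gripper_width: 0.547
bar ((548.0931396484375, -22.56061553955078), (197.40097045898438, 23.064929962158203), 89.46472930908203, np.int32(935))
z 0.08506373917675725 0.041278693694580496
```

View pics/c5.png

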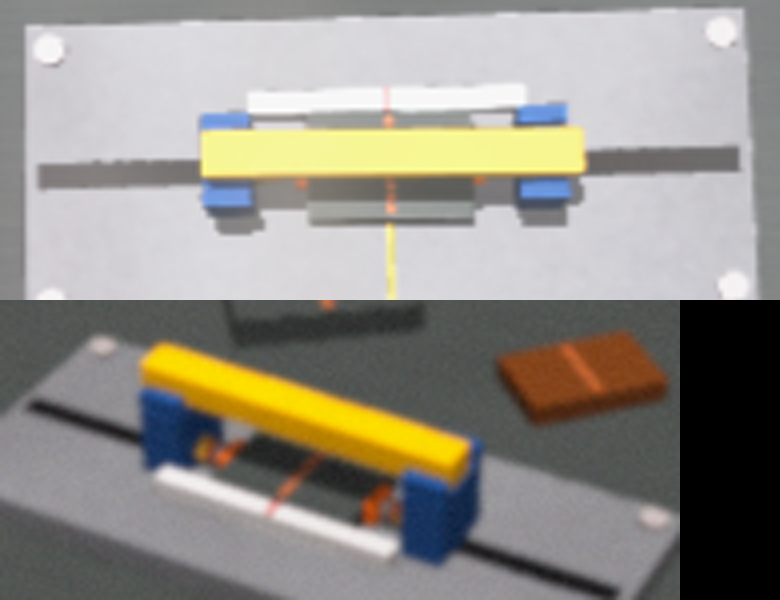

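The bar sits between the cheeks of both stops, top-view crop (200-585, 150), with its top at 0.085 m and its centre at stage (+1,-2) mm. The coupon is still flush and on the line. Handing in.

```bash
python3 -c "
from plant import job
print(job.job_done())"
```

```text
the job is handed in; nothing more can be done
None
```

The coupon is flush against the fence and centred on the yellow line. Both stops are in with their pads pressing on it, the clamp bar lies in both saddles, and the job is handed in. It took about 25 s of robot time, and no verdict was reported.

**How it was done:** I squared the coupon with a two-finger push, slid it sideways onto the line, then pushed it onto the fence until the force reached 17.7 N with no further movement. I brought each stop in from outside, then gripped the bar, turned it 90°, laid it down and let go.

**Last checks:**
- **Coupon:** in the final picture it is flush, with its bead on the yellow line to within about 1 mm.
- **Pads:** both touch the coupon ends. Their red bands were no longer visible before the bar went on, and the pushing force rose from about 4.5 N to 5.5 N (left) and 7.0 N (right). The pad force itself was only inferred from these signs.
- **Bar:** its centre is about 1 mm across and 2 mm along from the stage centre, within 1° of the stage's y axis. Its top is 85 mm above the bench, as it should be when fully seated.
- **Robot:** it was clear of everything with about 0 N on the tool, and the other tools and parts were not touched.

**What failed or disagreed:**
- My first move call was refused because its rows left out some of the fields.
- The scene camera read about 5 mm off in y against the top camera, so I measured from the yellow line.
- The finder missed the right saddle in the scene picture, and its left saddle position was about 12 mm off in x, so I placed the bar from the top camera instead.

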